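# Shingle marked plates in the inspection tray

## Robot

A 6-joint arm with a two-finger parallel gripper is mounted at the origin on the work surface. World frame = base frame: x ahead of the robot, y to its left, z up, the work surface at z = 0. Lengths are in m, angles in rad, forces in N, time in s.
With the tool pointing down it reaches from about 0.35 to 0.925 m from the base axis. Payload 6.4 kg.
Tool frame: the origin (TCP) lies between the finger pads; the fingertips stand 17 mm ahead of it and the grasp point (between the pads) lies 2 mm behind it; z points along the fingers, y is the line along which they close (so a half turn about z gives the same grasp; the last joint's range is limited). The gripper opens to 85 mm and grips with 20 to 120 N. Pads are 22 mm wide; open, the fingers measure 114 mm over their backs; the gripper's body (76 mm by 85 mm) begins 54 mm behind the grasp point. The pads swing forward as they close: fully open they stand 13 mm farther back than shut.
Start: joints at [-1.292, 0.245, 1.558, -0, 1.339, -0.174], TCP at [0.284, -0.585, 0.248] pointing down, gripper open.
Joint ranges: [-3.13, 3.13], [-1.02, 2.26], [0.13, 2.54], [-0.95, 4.09], [0.21, 2.88], [-2.74, 2.74]. Speed limits (rad/s): [2.57, 2.57, 3.14, 3.14, 3.14, 3.14].

## Interface

Orientations are given as [roll, pitch, yaw] about the fixed x, y, z axes, in that order (R = Rz(yaw) Ry(pitch) Rx(roll)).
In Python, from cell import robot, eyes, search_frame, masks_of, spot_point gives the robot as it stands.
- The arm moves only by the tool jog_arm, never from a script. Its argument "commands" is a list of rows, each an object with "translation": the shift along the tool's x, y, z in cm, a list of three; "rot": the turn, a rotation vector about the tool's x, y, z in degrees, a list of three. A call has 1 to 5 rows; each row shifts and turns the commanded pose from where the row before left it, along the tool's axes as they then stand; what a row does not reach is not made up. A row lasts 1/8 s, in which the tool goes at most 62.5 mm and 10.7 degrees, less where a joint would pass 70% of its speed; a pose out of reach is approached as far as the arm can. A call is refused whole if a number of a shift passes 6.25 or a number of a turn 10.7, either way. A call with a gripper value outside its range is refused whole. "claw" is the finger opening in cm, from 0 to 8.54, set as the call begins (left out, the last holds). The fingers move at their own pace and stop on an object; "force" is the grip in N (left out, the last holds). Time passes only in rows, so rows that do not move let the fingers close. It gives the time, the measured TCP pose, the force, the opening and the grip force at its end, in the units of the state.
- robot.state(): the state, without advancing time (a new reading comes with each control period).
- eyes.capture(name): name is "scene" or "side" or "wrist"; returns (picture, depth): 384x512x3 uint8, red, green, blue; 384x512 float32, m along the optical axis (not along the pixel's ray), 0 where there is no reading.
- eyes.calibration(name): a dict with "vertical_fov" (degrees; the focal length in pixels is half the picture's height over the tangent of half this angle, whatever the lens; pixels are square), "cx", "cy" (the principal point, pixels), "rvec" (rotation vector, rad) and "tvec" (3), from world to camera coordinates, as OpenCV has them. Camera axes: x right, y down, z forward; pixel columns grow to the right and rows downward; lengths in m; the calibration is good to about 2 mm. A picture is of the moment at which its call begins: read the wrist's pose just before it. calibration takes no time and is no camera call; for the wrist camera it gives the pose at the moment of the call.
- robot.hand_in(): hands the job in; it is judged then, once.
Trained networks look in the newest picture that a camera, given by its name, has taken for a name from the list of things; names that differ only in an ending like _2 or _b are one class to them, and where a whole thing is asked for, a point or a joint stands for the part that bears it (a point fixed in the world has none). Each returns a list of dicts, best first, with "conf" (0 to 1); they miss things now and then, are a little off and sometimes report something else, mostly with a low value. They report only what shows in the picture. A call takes as long as a camera call. They do not tell look-alikes from the thing itself.
- search_frame(target, camera): "location" ([column, row] in pixels, amid what is visible of it).
- masks_of(target, camera): "pixels" (384x512 bool, what is visible of it) and "location" ([column, row] in pixels, amid what is visible of it).
- spot_point(target, camera): "location" ([column, row] in pixels: a listed point, or the origin of a listed thing).
The state is a dict: "t": time; "joints": joint angles; "dq": joint speeds; "effort": joint torques, N m; "tool_pos": TCP position; "orientation": TCP orientation; "contact_force": force on the tool from outside, world axes, zero at the start; "wrist_torque": the same for the moment, N m; "finger_gap": finger opening in m; "finger_force": force on a finger pad.
Only numpy, scipy, OpenCV 4.12 (cv2) and the standard library are available. Lean on these libraries where they do the work, as an engineer would, in place of code of your own. Each camera call takes 0.05 s, during which the arm holds its last target. There are 200 camera calls.

## Task

Move the two long plates from the marking bed into the grey inspection tray and fan them out as a shingled row that carries on from the long plate already lying against the tray's high end stop. Each new plate lies lengthwise in line with the row, one end resting on top of about the last third of the plate before it and its other end down on the tray floor. Leave the first plate where it is.

Things in the scene. Friction and masses are not known exactly. Their poses are not given: they have to be found in the camera images.
- plate_a_mid (a point): one of two identical long aluminium plates, 100 x 46 x 6 mm, 60-100 g, flat on a black pad (70 x 24 mm, along the plate, top 16 mm above the steel marking bed, 24 mm above the table), long edges overhanging it. Point: its centre, half-way up; x along its length, y across, z up. Either plate may come next. Two more pads hold a short (62 mm) and a round plate, not wanted.
- plate_b_mid (a point): one of two identical long aluminium plates, 100 x 46 x 6 mm, 60-100 g, flat on a black pad (70 x 24 mm, along the plate, top 16 mm above the steel marking bed, 24 mm above the table), long edges overhanging it. Point: its centre, half-way up; x along its length, y across, z up. Either plate may come next. Two more pads hold a short (62 mm) and a round plate, not wanted.
- first_mid (a point): the first plate of the row, like the other two (100 x 46 x 6 mm), loose, already flat on the tray floor with one end 0 to 10 mm from the high end stop. Point: its centre, half-way up; x along its length, the way the row is to run, y across, z up. Each further plate should lie about 65 mm farther along than the one before.
- tray: the grey inspection tray, fixed, 290 x 150 mm outside, 280 x 140 mm inside; floor top 4 mm above the table; walls 5 mm thick, 10 mm high from the table, the end stop at its -x end 16 mm. Origin under its centre at table height; x along its length, the way the row runs, away from the end stop; y across; the row lies on its middle line.
Mind the look-alikes: they are no part of the job. Leave any green, orange or red look-alike of the part that bears plate_a_mid alone.

How it is judged:
At the end, for the whole second after the job is handed in: Both long plates at rest in the tray in a row, each overlapping the plate before it by 18 to 48 mm, within 20 mm of the middle line, within 11 degrees of its direction, sloping 2.5 to 12 degrees, one end on the plate before, one on the floor; first plate moved under 15 mm (y of plate_a_mid in the frame of tray between -0.02 and 0.02 m and angle between the y axis of each of plate_a_mid, plate_b_mid and the y axis of tray, either way round below 0.2 rad and angle between plate_a_mid's own z axis and vertical between 0.04 and 0.22 rad and z of each of plate_a_mid, plate_b_mid in the frame of tray below 0.018 m and linear speed of each of plate_a, plate_b below 0.02 m/s and y of plate_b_mid in the frame of tray between -0.02 and 0.02 m and angle between plate_b_mid's own z axis and vertical between 0.04 and 0.22 rad and ((horizontal distance between plate_a_mid and first_mid between 0.052 and 0.082 m and horizontal distance between plate_b_mid and plate_a_mid between 0.052 and 0.082 m and horizontal distance between plate_b_mid and first_mid above 0.1 m) or (horizontal distance between plate_b_mid and first_mid between 0.052 and 0.082 m and horizontal distance between plate_a_mid and plate_b_mid between 0.052 and 0.082 m and horizontal distance between plate_a_mid and first_mid above 0.1 m)) and distance of first_mid from where it was at the start of the episode below 0.015 m); the robot touches nothing.
It also fails if it takes over 64 s, if anything falls off the work surface, if the arm or the gripper's body presses on something with over 40 N, if the wrist force passes 120 N, or if a joint passes its speed limit or range.

## Working session

There is one attempt and no reset: what is moved stays moved. The work goes in short steps, Python scripts to look and compute and a tool call to move; the robot and the scene stay as the last step left them, time stands still between calls to the robot, and variables do not carry over. Pictures are saved under pics/ and viewed, at most 10 in all, crops included, and the job is handed in when it is done.

Besides the shell and the picture viewer there is one more tool, called after ">>>" by a JSON object that holds its "fn" and its "kwargs", one argument or row to a line. jog_arm: Moves the arm, as the interface text tells. Its arguments: {"type":"object","properties":{"commands":{"type":"array","items":{"type":"object","properties":{"translation":{"type":"array","items":{"type":"number"}},"rot":{"type":"array","items":{"type":"number"}}}}},"claw":{"type":"number"},"force":{"type":"number"}},"required":["commands"]}

```bash
mkdir -p pics; ls; cat > h.py <<'E'
import numpy as np, cv2
from cell import robot, eyes, search_frame, masks_of, spot_point
def cal(n):
    c=eyes.calibration(n); f=192/np.tan(np.radians(c["vertical_fov"])/2)
    R=cv2.Rodrigues(np.array(c["rvec"],float))[0]; return f,c["cx"],c["cy"],R,np.array(c["tvec"],float)
def cloud(n,d,c=None):
    f,cx,cy,R,t=c or cal(n); v,u=np.mgrid[:384,:512]
    P=np.stack([(u-cx)/f*d,(v-cy)/f*d,d],-1); return (P-t)@R
def save(n,img): cv2.imwrite(f"pics/{n}.png",cv2.cvtColor(img,cv2.COLOR_RGB2BGR))
def rect(W,m):
    "rect of masked points in world xy"
    p=W[m]; z=np.median(p[:,2]); p=p[abs(p[:,2]-z)<.006]
    r=cv2.minAreaRect(p[:,:2].astype(np.float32)*1000); b=cv2.boxPoints(r)
    e=[b[1]-b[0],b[2]-b[1]]; e=max(e,key=np.linalg.norm)
    return np.round(np.array(r[0]),1),np.round(r[1],1),round(float(np.degrees(np.arctan2(e[1],e[0]))),1),round(z*1000,1)
E
python3 - <<'E'
from h import *
print(robot.state())
for n in("scene","side"):
    im,d=eyes.capture(n); c=cal(n); W=cloud(n,d,c); save(n+"0",im); np.savez(n+"0",im=im,d=d,W=W)
    print(n,(-c[3].T@c[4]).round(3))
    for t in("plate_a_mid","first_mid","tray"):
        for k in masks_of(t,n):
            m=np.array(k["pixels"])&(d>0)
            if m.sum()>20: print(n,t,round(k["conf"],2),np.round(k["location"]),m.sum(),rect(W,m))
E
```

```text
pics
{'t': 0.0, 'joints': array([-1.29206921e+00,  2.45811941e-01,  1.55900389e+00, -3.51202605e-05,
        1.33871301e+00, -1.74128112e-01]), 'dq': array([-0.000134  , -0.00056601,  0.00154539, -0.00044708, -0.00159843,
        0.00036543]), 'effort': array([ 1.61566265e-05, -4.29512787e+01, -3.26129794e+01, -1.72339978e-04,
        5.36893465e-03, -1.08308004e-05]), 'tool_pos': array([ 0.28423241, -0.58397751,  0.2471871 ]), 'orientation': array([-3.13967982e+00, -3.01797591e-04,  4.52863054e-01]), 'contact_force': array([ 0.470125  ,  0.13102749, -0.52521615]), 'wrist_torque': array([-8.42511457e-05,  4.04203377e-02,  1.26377928e-02]), 'finger_force': 0.0, 'finger_gap': 0.08563424876964221}
scene [ 1.167 -0.011  0.889]
scene plate_a_mid 0.83 [272. 194.] 451 (array([603.6, 182.9]), array([100.6,  46.4]), 8.5, np.float64(29.8))
scene plate_a_mid 0.74 [215. 193.] 368 (array([541.3,  22.9]), array([96. , 46.6]), 85.0, np.float64(5.8))
scene plate_a_mid 0.73 [213. 236.] 511 (array([680.9, -13.3]), array([98.7, 47.7]), 65.9, np.float64(5.7))
scene plate_a_mid 0.66 [304. 240.] 549 (arra
[... 349 characters left out ...]
([539.2,  25. ]), array([99.5, 45.2]), 83.5, np.float64(5.3))
side plate_a_mid 0.91 [226. 183.] 423 (array([678.2, -15.3]), array([107.9,  51.9]), 69.6, np.float64(5.4))
side plate_a_mid 0.7 [206. 336.] 1174 (array([644.5, 451.9]), array([104.4,  50.2]), 75.6, np.float64(5.4))
side plate_a_mid 0.69 [248. 233.] 666 (array([601.7, 184.8]), array([98.7, 51.1]), 8.5, np.float64(29.4))
side plate_a_mid 0.67 [177. 248.] 606 (array([761.7, 234.2]), array([47.8, 98.4]), -30.0, np.float64(5.4))
side first_mid 0.86 [305. 156.] 319 (array([ 486.1, -189.3]), array([57.4, 99.1]), -9.5, np.float64(9.1))
side tray 0.84 [268. 152.] 2568 (array([ 569.7, -210.2]), array([170.9, 296.6]), -9.3, np.float64(3.7))
```

View pics/scene0.png

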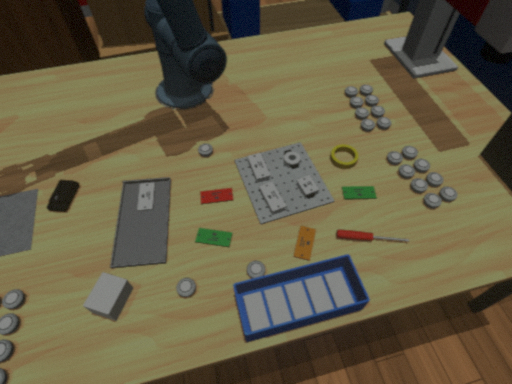

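View pics/side0.png

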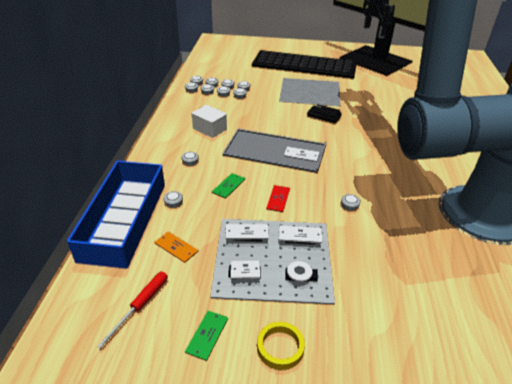

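```bash
python3 - <<'E'
from h import *
for n in("scene","side"):
    z=np.load(n+"0.npz"); W=z["W"]; d=z["d"]
    m=((d>0)&(W[...,2]>.0265)&(W[...,2]<.034)).astype(np.uint8)
    k,l,s,c=cv2.connectedComponentsWithStats(m,connectivity=4)
    for i in range(1,k):
        if s[i,4]>80: print(n,c[i].round(),s[i,4],rect(W,l==i),np.median(z["im"][l==i],0))
E
```

```text
scene [291. 157.] 162 (array([475.1, 288.2]), array([49.1, 53.4]), -17.0, np.float64(30.1)) [122.  124.  120.5]
scene [258. 166.] 347 (array([478.3, 173.6]), array([100.9,  46.6]), 2.3, np.float64(29.8)) [129. 130. 127.]
scene [307. 185.] 254 (array([591.2, 298.9]), array([63.9, 46.2]), 8.2, np.float64(30.3)) [126. 127. 125.]
scene [ 61. 191.] 335 (array([ 414.2, -433. ]), array([51.1, 84.8]), -21.9, np.float64(30.1)) [32. 30. 23.]
scene [272. 196.] 424 (array([603.6, 182.9]), array([100.6,  46.4]), 8.5, np.float64(29.9)) [129.  130.  127.5]
side [327. 110.] 171 (array([ 413.5, -429.3]), array([56. , 82.9]), -17.4, np.float64(29.9)) [18. 17. 19.]
side [481. 216.] 147 (array([36.5, 40.1]), array([ 44.3, 130.3]), -41.5, np.float64(30.2)) [36. 48. 57.]
side [247. 231.] 627 (array([601.7, 184.7]), array([98.9, 51.1]), 8.5, np.float64(29.5)) [219. 222. 223.]
side [300. 234.] 621 (array([476.6, 176. ]), array([99.7, 49.7]), 3.0, np.float64(29.5)) [219. 222. 224.]
side [ 98. 257.] 125 (array([913.9, 312.5]), array([122.7,   6.6]), 0.8, np.float64(30.3)) [ 8. 33. 84.]
side [245. 269.] 489 (array([588.9, 301.3]), array([62.2, 48. ]), 9.2, np.float64(29.7)) [218. 221. 222.]
side [299. 271.] 390 (array([473.4, 289.4]), array([52.7, 54.1]), -55.3, np.float64(29.5)) [216.5 220.  221. ]
```

The scene view shows the two long plates on the bed at (258,166) and (272,194), the tray at (140,226) and the first plate at (146,196). The flat coloured look-alikes are at (216,196), (214,237), (305,242) and (359,193). The side view agrees, with the plates at (300,234) and (247,231) and the first plate at (305,156). I'll go above plate A (0.603, 0.183, yaw 8.5°).

```bash
cat >> h.py <<'E'
from scipy.spatial.transform import Rotation as Ro
def tool(yaw,tilt=0): # deg; tilt>0 = +x nose down
    return Ro.from_euler('z',yaw,degrees=True)*Ro.from_euler('x',180,degrees=True)*Ro.from_euler('y',-tilt,degrees=True)
def plan(way,start=None,q=1):
    "way: list of (pos m, yaw, tilt, nrows)"
    s=robot.state(); p=np.array(s["tool_pos"])*100; R=Ro.from_euler('xyz',s["orientation"])
    print("t",round(s["t"],2),"tcp",p.round(2),"yaw",np.degrees(s["orientation"]).round(1))
    for P,y,t,n in way:
        P=np.array(P)*100; T=tool(y,t)
        for k in range(n,0,-1):
            dt=np.round(R.inv().apply((P-p)/k),q); dr=np.round((R.inv()*T).as_rotvec(degrees=True)/k,1)
            print('{"translation":%s,"rot":%s},'%((dt+0.).tolist(),(dr+0.).tolist()))
            p=p+R.apply(dt); R=R*Ro.from_rotvec(dr,degrees=True)
        print("--",p.round(2))
E
python3 -c "
from h import *
plan([((.603,.183,.2),8.5,0,15)])"
```

```text
t 0.4 tcp [ 28.43 -58.44  24.81] yaw [-180.    -0.    25.9]
{"translation":[4.1, -3.7, 0.3],"rot":[0.0, 0.0, 1.2]},
{"translation":[4.1, -3.8, 0.3],"rot":[0.0, 0.0, 1.2]},
{"translation":[4.0, -3.8, 0.3],"rot":[0.0, 0.0, 1.2]},
{"translation":[3.9, -3.9, 0.3],"rot":[0.0, 0.0, 1.2]},
{"translation":[3.8, -4.0, 0.3],"rot":[0.0, 0.0, 1.1]},
{"translation":[3.8, -4.1, 0.3],"rot":[0.0, 0.0, 1.2]},
{"translation":[3.7, -4.2, 0.3],"rot":[0.0, 0.0, 1.1]},
{"translation":[3.6, -4.2, 0.3],"rot":[0.0, 0.0, 1.2]},
{"translation":[3.5, -4.3, 0.3],"rot":[0.0, 0.0, 1.1]},
{"translation":[3.4, -4.4, 0.4],"rot":[0.0, 0.0, 1.2]},
{"translation":[3.3, -4.4, 0.3],"rot":[0.0, 0.0, 1.1]},
{"translation":[3.2, -4.5, 0.4],"rot":[0.0, 0.0, 1.2]},
{"translation":[3.1, -4.6, 0.3],"rot":[0.0, 0.0, 1.1]},
{"translation":[3.1, -4.6, 0.4],"rot":[0.0, 0.0, 1.2]},
{"translation":[2.9, -4.6, 0.3],"rot":[0.0, 0.0, 1.1]},
-- [60.26 18.26 20.03]
```

>>> {"fn": "jog_arm", "kwargs": {
  "commands": [
    {"translation":[4.1,-3.7,0.3],"rot":[0,0,1.2]},
    {"translation":[4.1,-3.8,0.3],"rot":[0,0,1.2]},
    {"translation":[4.0,-3.8,0.3],"rot":[0,0,1.2]},
    {"translation":[3.9,-3.9,0.3],"rot":[0,0,1.2]},
    {"translation":[3.8,-4.0,0.3],"rot":[0,0,1.1]}
  ],
  "claw": 4.6,
  "force": 40
}}

```text
t: 1.02
tool_pos: [0.3906, -0.3273, 0.2334]
orientation: [3.141, -0.0, 0.349]
contact_force: [1.1, -0.3, -0.7]
finger_gap: 0.0465
finger_force: 0.0
```

>>> {"fn": "jog_arm", "kwargs": {
  "commands": [
    {"translation":[3.8,-4.1,0.3],"rot":[0,0,1.2]},
    {"translation":[3.7,-4.2,0.3],"rot":[0,0,1.1]},
    {"translation":[3.6,-4.2,0.3],"rot":[0,0,1.2]},
    {"translation":[3.5,-4.3,0.3],"rot":[0,0,1.1]},
    {"translation":[3.4,-4.4,0.4],"rot":[0,0,1.2]}
  ]
}}

```text
t: 1.65
tool_pos: [0.4977, -0.0703, 0.2177]
orientation: [3.141, -0.001, 0.248]
contact_force: [0.7, -0.0, 0.2]
finger_gap: 0.0459
finger_force: 0.0
```

>>> {"fn": "jog_arm", "kwargs": {
  "commands": [
    {"translation":[3.3,-4.4,0.3],"rot":[0,0,1.1]},
    {"translation":[3.2,-4.5,0.4],"rot":[0,0,1.2]},
    {"translation":[3.1,-4.6,0.3],"rot":[0,0,1.1]},
    {"translation":[3.1,-4.6,0.4],"rot":[0,0,1.2]},
    {"translation":[2.9,-4.6,0.3],"rot":[0,0,1.1]}
  ]
}}

```text
t: 2.28
tool_pos: [0.6032, 0.1843, 0.2003]
orientation: [3.141, -0.0, 0.149]
contact_force: [0.5, -0.9, 0.4]
finger_gap: 0.0454
finger_force: 0.0
```

```bash
python3 - <<'E'
from h import *
robot.state()
c=cal("wrist"); im,d=eyes.capture("wrist"); W=cloud("wrist",d,c); save("w1",im)
s=robot.state(); print(s["t"],s["tool_pos"],np.degrees(s["orientation"]).round(1),s["finger_gap"])
m=((d>0)&(W[...,2]>.0265)&(W[...,2]<.034)).astype(np.uint8)
k,l,st,cc=cv2.connectedComponentsWithStats(m,connectivity=4)
for i in range(1,k):
    if st[i,4]>300: print(cc[i].round(),st[i,4],rect(W,l==i))
D=(W-s["tool_pos"]); n=(d>0)&(np.hypot(D[...,0],D[...,1])<.06)&(D[...,2]>-.06)&(D[...,2]<.06)
L=Ro.from_euler('xyz',s["orientation"]).inv().apply(D[n]) if n.any() else None
if n.any(): print(n.sum(),np.percentile(L,[0.5,2,50,98,99.5],axis=0).round(4))
for cn in ("side",):
    im,d=eyes.capture(cn); W=cloud(cn,d); D=W-s["tool_pos"]; n=(d>0)&(np.hypot(D[...,0],D[...,1])<.06)&(abs(D[...,2])<.06); L=Ro.from_euler('xyz',s["orientation"]).inv().apply(D[n]); print(n.sum(),np.percentile(L,[0.5,2,50,98,99.5],axis=0).round(4))
E
```

```text
2.325 [0.60413    0.18934517 0.19984189] [-1.798e+02 -1.000e-01  8.700e+00] 0.04593523686451974
[259. 178.] 4320 (array([601.7, 184.7]), array([100.1,  46.1]), 8.6, np.float64(28.6))
[143. 174.] 2737 (array([590.2, 300.9]), array([61.7, 46.7]), 8.4, np.float64(28.7))
[250. 286.] 3118 (array([476.7, 175.8]), array([101.1,  46. ]), 3.2, np.float64(28.5))
[146. 270.] 971 (array([481. , 294.7]), array([35.6, 48.7]), -38.0, np.float64(28.7))
22955 [[-0.0127 -0.0549 -0.0599]
 [-0.0111 -0.0521 -0.0595]
 [ 0.0088 -0.0065 -0.0416]
 [ 0.0161  0.0572  0.0056]
 [ 0.0164  0.0586  0.0116]]
259 [[-0.015  -0.0598 -0.0584]
 [-0.0131 -0.0593 -0.0566]
 [ 0.0013 -0.036  -0.0336]
 [ 0.0146  0.0197  0.0133]
 [ 0.0166  0.0253  0.0141]]
```

View pics/w1.png

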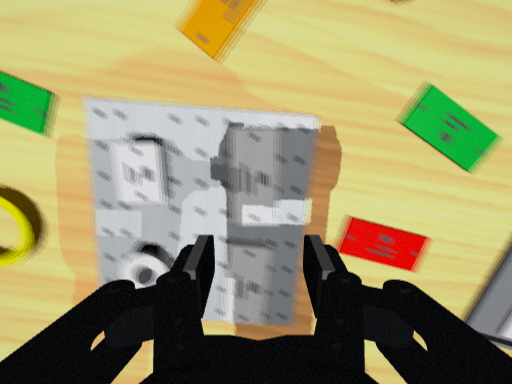

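Wrist view (slightly blurred): plate A at (259,178), plate B at (250,286), fingertips at (200,240) and (315,240). At 46 mm opening the tips stand about 14 mm ahead of the TCP. I'll descend to TCP z = 0.034.

```bash
python3 -c "
from h import *
plan([((.6023,.184,.06),8.6,0,4),((.6023,.184,.034),8.6,0,3)])"
```

```text
t 2.38 tcp [60.33 18.66 19.98] yaw [-179.9   -0.     8.8]
{"translation":[0.0, 0.1, 3.5],"rot":[0.0, 0.0, 0.1]},
{"translation":[0.0, 0.1, 3.5],"rot":[0.0, 0.0, 0.0]},
{"translation":[-0.1, 0.0, 3.5],"rot":[0.0, 0.0, 0.1]},
{"translation":[0.0, 0.1, 3.5],"rot":[-0.1, 0.0, 0.0]},
-- [60.28 18.36  5.98]
{"translation":[0.0, 0.0, 0.9],"rot":[0.0, 0.0, 0.0]},
{"translation":[0.0, 0.0, 0.8],"rot":[0.0, 0.0, 0.0]},
{"translation":[0.0, 0.0, 0.9],"rot":[0.0, 0.0, 0.0]},
-- [60.28 18.36  3.38]
```

>>> {"fn": "jog_arm", "kwargs": {
  "commands": [
    {"translation":[0,-0.1,3.5],"rot":[0,0,0]},
    {"translation":[0,0,3.5],"rot":[0,0,0]},
    {"translation":[0,0,3.5],"rot":[0,0,0]},
    {"translation":[0,0,2.5],"rot":[0,0,0]},
    {"translation":[0,0,0],"rot":[0,0,0]}
  ],
  "claw": 7
}}

```text
t: 3.0
tool_pos: [0.6006, 0.1826, 0.068]
orientation: [-3.142, 0.005, 0.149]
contact_force: [-0.9, 0.0, 0.4]
finger_gap: 0.0698
finger_force: 0.0
```

```bash
python3 -c "
from h import *
plan([((.6023,.184,.034),8.6,0,3)])"
```

```text
t 3.0 tcp [60.06 18.26  6.8 ] yaw [-180.     0.3    8.5]
{"translation":[0.1, 0.0, 1.1],"rot":[0.0, 0.1, 0.0]},
{"translation":[0.0, -0.1, 1.2],"rot":[0.0, 0.1, 0.0]},
{"translation":[0.1, 0.0, 1.1],"rot":[0.0, 0.1, -0.1]},
-- [60.23 18.39  3.4 ]
```

>>> {"fn": "jog_arm", "kwargs": {
  "commands": [
    {"translation":[0,0,1.2],"rot":[0,0,0]},
    {"translation":[0,0,1.2],"rot":[0,0,0]},
    {"translation":[0,0,1.1],"rot":[0,0,0]},
    {"translation":[0,0,0],"rot":[0,0,0]},
    {"translation":[0,0,0],"rot":[0,0,0]}
  ]
}}

```text
t: 3.62
tool_pos: [0.6027, 0.1835, 0.0355]
orientation: [3.142, -0.0, 0.149]
contact_force: [-0.2, 0.3, 0.2]
finger_gap: 0.07
finger_force: 0.0
```

>>> {"fn": "jog_arm", "kwargs": {
  "commands": [
    {"translation":[0,0,0],"rot":[0,0,0]},
    {"translation":[0,0,0],"rot":[0,0,0]},
    {"translation":[0,0,0],"rot":[0,0,0]},
    {"translation":[0,0,0],"rot":[0,0,0]}
  ],
  "claw": 4.2
}}

```text
t: 4.12
tool_pos: [0.6031, 0.1836, 0.0361]
orientation: [-3.142, -0.001, 0.149]
contact_force: [-0.7, 0.6, 5.3]
finger_gap: 0.0445
finger_force: 41.4
```

>>> {"fn": "jog_arm", "kwargs": {
  "commands": [
    {"translation":[0,0,0],"rot":[0,0,0]},
    {"translation":[0,0,-1],"rot":[0,0,0]},
    {"translation":[0,0,-2],"rot":[0,0,0]},
    {"translation":[0,0,-3],"rot":[0,0,0]},
    {"translation":[0,0,-4],"rot":[0,0,0]}
  ],
  "force": 60
}}

```text
t: 4.75
tool_pos: [0.6017, 0.1833, 0.1363]
orientation: [-3.142, 0.002, 0.149]
contact_force: [-0.3, -0.2, -0.3]
finger_gap: 0.0441
finger_force: 61.4
```

```bash
python3 - <<'E'
from h import *
s=robot.state(); print(s["finger_gap"],s["finger_force"],s["contact_force"])
for n in ("scene","side"):
    im,d=eyes.capture(n); W=cloud(n,d)
    s=robot.state();D=W-s["tool_pos"]; q=(d>0)&(np.hypot(D[...,0],D[...,1])<.065)&(abs(D[...,2])<.05)
    L=Ro.from_euler('xyz',s["orientation"]).inv().apply(D.reshape(-1,3)).reshape(D.shape)
    p=q&(abs(L[...,0])>.02)&(abs(L[...,1])<.03)&(L[...,2]>-.01)
    A=L[p]
    if len(A)>20:
        print(n,len(A),A.min(0).round(4),A.max(0).round(4)); X=np.c_[A[:,:2],np.ones(len(A))]; print(np.linalg.lstsq(X,A[:,2],rcond=None)[0].round(4))
    if n=="side": save("s1",cv2.resize(im[80:330,120:400],None,fx=2.2,fy=2.2))
plan([((.56,-.19,.16),-9.5,0,10)])
E
```

```text
0.04413069240260026 61.44481658935547 [-0.3293347  -0.19283837 -0.3363702 ]
scene 193 [-0.0547 -0.0224  0.01  ] [0.0463 0.0249 0.0227]
[ 0.0224 -0.0102  0.0135]
side 432 [-0.0509 -0.0266  0.0021] [0.049  0.0246 0.0126]
[ 0.0034 -0.043   0.0055]
t 4.85 tcp [60.59 18.4  14.21] yaw [180.   -0.6   8.6]
{"translation":[-1.0, 3.6, -0.2],"rot":[0.0, -0.1, 1.8]},
{"translation":[-0.9, 3.7, -0.2],"rot":[0.0, -0.1, 1.8]},
{"translation":[-0.8, 3.7, -0.2],"rot":[0.0, -0.1, 1.8]},
{"translation":[-0.7, 3.7, -0.2],"rot":[0.0, 0.0, 1.8]},
{"translation":[-0.5, 3.7, -0.2],"rot":[0.0, -0.1, 1.8]},
{"translation":[-0.4, 3.7, -0.2],"rot":[0.0, 0.0, 1.8]},
{"translation":[-0.3, 3.8, -0.2],"rot":[0.0, -0.1, 1.8]},
{"translation":[-0.2, 3.8, -0.1],"rot":[0.0, 0.0, 1.8]},
{"translation":[-0.1, 3.8, -0.2],"rot":[0.0, -0.1, 1.8]},
{"translation":[0.0, 3.7, -0.1],"rot":[-0.1, 0.0, 1.9]},
-- [ 55.96 -18.99  15.95]
```

View pics/s1.png

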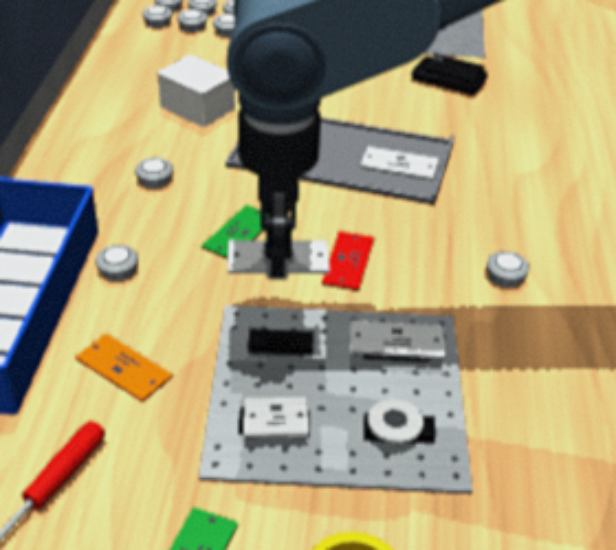

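Plate A is held level and centred at (278,256) in the crop, and its pad at (280,342) is bare. Now to the tray.

```bash
python3 - <<'E'
from h import *
plan([((.551,-.2005,.09),-9.5,5.3,10),((.551,-.2005,.09),-9.5,5.3,2)])
E
```

```text
t 4.85 tcp [60.59 18.4  14.21] yaw [180.   -0.6   8.6]
{"translation":[-1.1, 3.7, 0.5],"rot":[0.1, -0.6, 1.8]},
{"translation":[-1.0, 3.8, 0.5],"rot":[0.1, -0.6, 1.8]},
{"translation":[-0.9, 3.8, 0.5],"rot":[0.1, -0.6, 1.8]},
{"translation":[-0.7, 3.8, 0.5],"rot":[0.1, -0.6, 1.8]},
{"translation":[-0.6, 3.8, 0.5],"rot":[0.1, -0.6, 1.8]},
{"translation":[-0.5, 3.9, 0.5],"rot":[0.1, -0.6, 1.8]},
{"translation":[-0.4, 3.9, 0.5],"rot":[0.0, -0.6, 1.8]},
{"translation":[-0.3, 3.9, 0.6],"rot":[0.1, -0.6, 1.8]},
{"translation":[-0.1, 3.8, 0.5],"rot":[0.0, -0.5, 1.8]},
{"translation":[0.0, 3.9, 0.6],"rot":[0.1, -0.6, 1.9]},
-- [ 55.08 -20.08   8.97]
{"translation":[0.0, 0.0, 0.0],"rot":[0.0, 0.0, 0.0]},
{"translation":[0.0, 0.0, 0.0],"rot":[0.0, 0.0, 0.0]},
-- [ 55.08 -20.08   8.97]
```

>>> {"fn": "jog_arm", "kwargs": {
  "commands": [
    {"translation":[-1.1,3.7,0.5],"rot":[0.1,-0.6,1.8]},
    {"translation":[-1.0,3.8,0.5],"rot":[0.1,-0.6,1.8]},
    {"translation":[-0.9,3.8,0.5],"rot":[0.1,-0.6,1.8]},
    {"translation":[-0.7,3.8,0.5],"rot":[0.1,-0.6,1.8]},
    {"translation":[-0.6,3.8,0.5],"rot":[0.1,-0.6,1.8]}
  ]
}}

```text
t: 5.48
tool_pos: [0.5748, -0.0099, 0.1103]
orientation: [-3.137, 0.054, -0.009]
contact_force: [0.5, 0.5, -0.9]
finger_gap: 0.044
finger_force: 61.5
```

>>> {"fn": "jog_arm", "kwargs": {
  "commands": [
    {"translation":[-0.5,3.9,0.5],"rot":[0.1,-0.6,1.8]},
    {"translation":[-0.4,3.9,0.5],"rot":[0,-0.6,1.8]},
    {"translation":[-0.3,3.9,0.6],"rot":[0.1,-0.6,1.8]},
    {"translation":[-0.1,3.8,0.5],"rot":[0,-0.5,1.8]},
    {"translation":[0,3.9,0.6],"rot":[0.1,-0.6,1.9]}
  ]
}}

```text
t: 6.1
tool_pos: [0.5462, -0.2024, 0.0838]
orientation: [3.139, 0.104, -0.168]
contact_force: [0.4, 0.1, -0.9]
finger_gap: 0.0438
finger_force: 61.5
```

>>> {"fn": "jog_arm", "kwargs": {
  "commands": [
    {"translation":[0,0,0],"rot":[0,0,0]},
    {"translation":[0,0,0],"rot":[0,0,0]},
    {"translation":[0,0,0],"rot":[0,0,0]},
    {"translation":[0,0,0],"rot":[0,0,0]}
  ]
}}

```text
t: 6.6
tool_pos: [0.5469, -0.2004, 0.0842]
orientation: [3.139, 0.104, -0.166]
contact_force: [0.0, 0.2, -1.6]
finger_gap: 0.0442
finger_force: 61.5
```

```bash
python3 - <<'E'
from h import *
for n in ("scene","side"):
    im,d=eyes.capture(n); W=cloud(n,d); s=robot.state()
    save(n+"2",cv2.resize(im[130:300,60:240] if n=="scene" else im[80:220,180:380],None,fx=3,fy=3))
    for k in masks_of("first_mid",n)+masks_of("plate_a_mid",n):
        m=np.array(k["pixels"])&(d>0)
        if m.sum()>50 and W[m][:,1].mean()<-.1: print(n,round(k["conf"],2),m.sum(),rect(W,m))
plan([((.551,-.2005,.03),-9.5,5.3,3),((.551,-.2005,.022),-9.5,5.3,2)])
E
```

```text
scene 0.56 86 (array([ 512.9, -181. ]), array([22.3, 53.3]), -5.9, np.float64(9.7))
scene 0.61 349 (array([ 560.7, -202.5]), array([46.4, 72.9]), -11.1, np.float64(75.5))
side 0.82 307 (array([ 487. , -189.2]), array([57.9, 97.5]), -8.3, np.float64(9.1))
side 0.58 223 (array([ 544.5, -196.7]), array([49.4, 96.4]), -4.4, np.float64(78.6))
side 0.24 286 (array([ 486.9, -185.5]), array([50.5, 96.1]), -8.3, np.float64(9.2))
t 6.9 tcp [ 54.68 -20.12   8.41] yaw [179.8   5.9  -9.6]
{"translation":[0.3, 0.0, 1.8],"rot":[0.0, 0.2, 0.0]},
{"translation":[0.3, -0.1, 1.8],"rot":[0.1, 0.2, 0.0]},
{"translation":[0.3, 0.0, 1.7],"rot":[0.0, 0.2, -0.1]},
-- [ 55.06 -20.09   3.04]
{"translation":[0.1, 0.0, 0.4],"rot":[0.0, 0.0, 0.0]},
{"translation":[0.0, 0.0, 0.4],"rot":[0.0, 0.0, 0.0]},
-- [ 55.08 -20.09   2.24]
```

View pics/scene2.png

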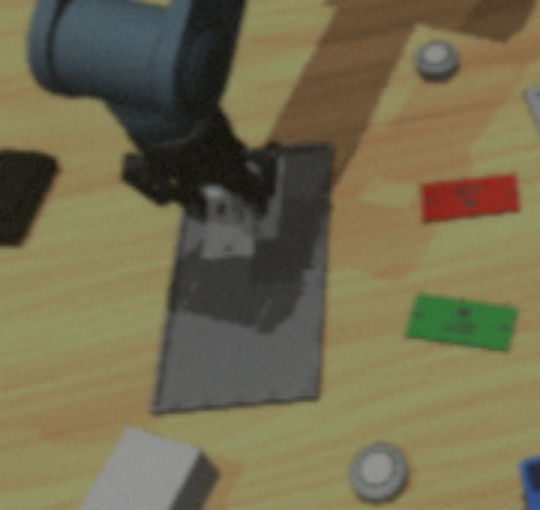

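The held plate at (228,225) in the crop is above the tray just beyond the first plate, tilted nose down. Lowering.

>>> {"fn": "jog_arm", "kwargs": {
  "commands": [
    {"translation":[0.3,0,1.8],"rot":[0,0.2,0]},
    {"translation":[0.4,0,1.8],"rot":[0,0.2,0]},
    {"translation":[0.3,0,1.5],"rot":[0,0.2,0]},
    {"translation":[0,0,0],"rot":[0,0,0]},
    {"translation":[0,0,0],"rot":[0,0,0]}
  ]
}}

```text
t: 7.52
tool_pos: [0.5518, -0.2024, 0.0324]
orientation: [3.139, 0.093, -0.167]
contact_force: [0.3, -0.1, -0.7]
finger_gap: 0.0444
finger_force: 61.5
```

```bash
python3 - <<'E'
from h import *
plan([((.552,-.2005,.022),-9.5,5.3,3)])
E
```

```text
t 7.53 tcp [ 55.18 -20.24   3.24] yaw [179.8   5.3  -9.6]
{"translation":[0.0, -0.1, 0.3],"rot":[0.1, 0.0, 0.0]},
{"translation":[0.0, 0.0, 0.4],"rot":[0.0, 0.0, 0.0]},
{"translation":[0.1, -0.1, 0.3],"rot":[0.1, 0.0, -0.1]},
-- [ 55.22 -20.05   2.23]
```

>>> {"fn": "jog_arm", "kwargs": {
  "commands": [
    {"translation":[0,-0.1,0.3],"rot":[0,0,0]},
    {"translation":[0,0,0.4],"rot":[0,0,0]},
    {"translation":[0.1,0,0.2],"rot":[0,0,0]},
    {"translation":[0,0,0],"rot":[0,0,0]}
  ]
}}

```text
t: 8.02
tool_pos: [0.5518, -0.2013, 0.0231]
orientation: [3.139, 0.093, -0.167]
contact_force: [-0.2, -0.8, -0.6]
finger_gap: 0.044
finger_force: 61.5
```

>>> {"fn": "jog_arm", "kwargs": {
  "commands": [
    {"translation":[0,0,0.15],"rot":[0,0,0]},
    {"translation":[0,0,0],"rot":[0,0,0]},
    {"translation":[0,0,0],"rot":[0,0,0]}
  ]
}}

```text
t: 8.4
tool_pos: [0.5517, -0.2013, 0.0218]
orientation: [3.139, 0.093, -0.167]
contact_force: [-0.3, 0.2, -1.2]
finger_gap: 0.0441
finger_force: 61.5
```

>>> {"fn": "jog_arm", "kwargs": {
  "commands": [
    {"translation":[0,0,0],"rot":[0,0,0]},
    {"translation":[0,0,0],"rot":[0,0,0]},
    {"translation":[0,0,0],"rot":[0,0,0]},
    {"translation":[0,0,0],"rot":[0,0,0]}
  ],
  "claw": 6.5
}}

```text
t: 8.9
tool_pos: [0.5517, -0.2013, 0.0218]
orientation: [3.139, 0.093, -0.167]
contact_force: [0.3, 0.2, -0.5]
finger_gap: 0.065
finger_force: 0.0
```

>>> {"fn": "jog_arm", "kwargs": {
  "commands": [
    {"translation":[0,0,-2],"rot":[0,0,0]},
    {"translation":[0,0,-4],"rot":[0,0,0]},
    {"translation":[0,0,-5],"rot":[0,0,0]},
    {"translation":[0,0,-3],"rot":[0,0,0]}
  ]
}}

```text
t: 9.4
tool_pos: [0.5661, -0.2038, 0.1659]
orientation: [3.137, 0.088, -0.167]
contact_force: [0.4, 0.2, -0.4]
finger_gap: 0.0652
finger_force: 0.0
```

```bash
python3 - <<'E'
from h import *
plan([((.4775,.1755,.16),2.8,0,10),((.4775,.1755,.16),2.8,0,2)])
E
```

```text
t 9.4 tcp [ 56.61 -20.38  16.59] yaw [179.7   5.   -9.6]
{"translation":[-1.5, -3.6, 0.2],"rot":[0.0, 0.5, -1.2]},
{"translation":[-1.4, -3.6, 0.2],"rot":[0.0, 0.5, -1.2]},
{"translation":[-1.3, -3.7, 0.1],"rot":[0.0, 0.5, -1.2]},
{"translation":[-1.3, -3.7, 0.1],"rot":[0.0, 0.5, -1.3]},
{"translation":[-1.2, -3.7, 0.1],"rot":[0.0, 0.5, -1.2]},
{"translation":[-1.1, -3.7, 0.1],"rot":[-0.1, 0.5, -1.3]},
{"translation":[-1.0, -3.8, 0.1],"rot":[0.0, 0.5, -1.2]},
{"translation":[-1.0, -3.8, 0.1],"rot":[-0.1, 0.5, -1.3]},
{"translation":[-0.9, -3.8, 0.1],"rot":[0.0, 0.5, -1.2]},
{"translation":[-0.8, -3.7, 0.1],"rot":[-0.1, 0.5, -1.3]},
-- [47.7  17.51 16.01]
{"translation":[0.0, 0.0, 0.0],"rot":[0.0, 0.0, 0.0]},
{"translation":[0.0, 0.0, 0.0],"rot":[0.0, 0.0, 0.0]},
-- [47.7  17.51 16.01]
```

>>> {"fn": "jog_arm", "kwargs": {
  "commands": [
    {"translation":[-1.5,-3.6,0.2],"rot":[0,0.5,-1.2]},
    {"translation":[-1.4,-3.6,0.2],"rot":[0,0.5,-1.2]},
    {"translation":[-1.3,-3.7,0.1],"rot":[0,0.5,-1.2]},
    {"translation":[-1.3,-3.7,0.1],"rot":[0,0.5,-1.3]},
    {"translation":[-1.2,-3.7,0.1],"rot":[0,0.5,-1.2]}
  ],
  "claw": 7
}}

```text
t: 10.02
tool_pos: [0.5206, -0.0119, 0.1611]
orientation: [-3.137, 0.047, -0.06]
contact_force: [0.1, -0.4, 0.6]
finger_gap: 0.0697
finger_force: 0.0
```

>>> {"fn": "jog_arm", "kwargs": {
  "commands": [
    {"translation":[-1.1,-3.7,0.1],"rot":[-0.1,0.5,-1.3]},
    {"translation":[-1.0,-3.8,0.1],"rot":[0,0.5,-1.2]},
    {"translation":[-1.0,-3.8,0.1],"rot":[-0.1,0.5,-1.3]},
    {"translation":[-0.9,-3.8,0.1],"rot":[0,0.5,-1.2]},
    {"translation":[-0.8,-3.7,0.1],"rot":[-0.1,0.5,-1.3]}
  ]
}}

```text
t: 10.65
tool_pos: [0.4756, 0.1771, 0.1585]
orientation: [-3.139, 0.003, 0.05]
contact_force: [0.9, 0.4, -0.1]
finger_gap: 0.0699
finger_force: 0.0
```

>>> {"fn": "jog_arm", "kwargs": {
  "commands": [
    {"translation":[0,0,0],"rot":[0,0,0]},
    {"translation":[0,0,0],"rot":[0,0,0]},
    {"translation":[0,0,0],"rot":[0,0,0]}
  ]
}}

```text
t: 11.02
tool_pos: [0.4761, 0.175, 0.1573]
orientation: [-3.139, 0.005, 0.048]
contact_force: [0.6, -0.6, -0.6]
finger_gap: 0.0701
finger_force: 0.0
```

```bash
cat >> h.py <<'E'
def row():
    for n in ("scene","side"):
        im,d=eyes.capture(n); W=cloud(n,d)
        save(n+"r%d"%int(robot.state()["t"]*10),cv2.resize(im[130:300,60:240] if n=="scene" else im[110:200,200:350],None,fx=4 if n=="side" else 3,fy=4 if n=="side" else 3,interpolation=cv2.INTER_CUBIC))
        for k in masks_of("first_mid",n):
            m=np.array(k["pixels"])&(d>0)
            if m.sum()>50 and W[m][:,1].mean()<-.1:
                A=W[m]; S=np.linalg.lstsq(np.c_[A[:,:2]-A[:,:2].mean(0),np.ones(len(A))],A[:,2],rcond=None)[0]
                print(n,round(k["conf"],2),m.sum(),rect(W,m),"slope deg",np.degrees(S[:2]).round(1))
E
python3 - <<'E'
from h import *
row()
c=cal("wrist"); im,d=eyes.capture("wrist"); W=cloud("wrist",d,c)
m=((d>0)&(W[...,2]>.0265)&(W[...,2]<.034)).astype(np.uint8)
k,l,st,cc=cv2.connectedComponentsWithStats(m,connectivity=4)
for i in range(1,k):
    if st[i,4]>300: print(cc[i].round(),st[i,4],rect(W,l==i))
plan([((.4775,.1755,.06),2.8,0,3),((.4775,.1755,.036),2.8,0,2)])
E
ls pics
```

```text
scene 0.58 251 (array([ 467.8, -184.2]), array([48.3, 72.6]), -8.9, np.float64(9.4)) slope deg [ 2.6 -2.9]
[102.  41.] 5061 (array([588.6, 300.7]), array([59.9, 47.2]), 8.9, np.float64(28.7))
[259. 185.] 5748 (array([476.6, 175.5]), array([99.5, 46.1]), 3.2, np.float64(28.6))
[129. 186.] 2854 (array([473.5, 289.2]), array([52.8, 53.5]), -58.6, np.float64(28.7))
t 11.28 tcp [47.57 17.53 15.68] yaw [-179.8    0.3    2.8]
{"translation":[0.1, 0.0, 3.2],"rot":[-0.1, 0.1, 0.0]},
{"translation":[0.1, 0.0, 3.2],"rot":[0.0, 0.1, 0.0]},
{"translation":[0.0, 0.0, 3.3],"rot":[-0.1, 0.1, 0.0]},
-- [47.74 17.55  5.98]
{"translation":[0.0, 0.0, 1.2],"rot":[0.0, 0.0, 0.0]},
{"translation":[0.0, 0.0, 1.2],"rot":[0.0, 0.0, 0.0]},
-- [47.74 17.55  3.58]
s1.png
scene0.png
scene2.png
scener110.png
side0.png
side2.png
sider111.png
w1.png
```

>>> {"fn": "jog_arm", "kwargs": {
  "commands": [
    {"translation":[0.1,0,3.2],"rot":[0,0.1,0]},
    {"translation":[0.1,0,3.2],"rot":[0,0.1,0]},
    {"translation":[0,0,3.0],"rot":[0,0.1,0]},
    {"translation":[0,0,0],"rot":[0,0,0]},
    {"translation":[0,0,0],"rot":[0,0,0]}
  ]
}}

```text
t: 11.9
tool_pos: [0.4781, 0.1761, 0.0639]
orientation: [-3.139, -0.001, 0.049]
contact_force: [-0.1, 0.1, -0.3]
finger_gap: 0.0696
finger_force: 0.0
```

```bash
python3 - <<'E'
from h import *
plan([((.4772,.1755,.036),2.9,0,3)])
E
```

```text
t 11.9 tcp [47.81 17.61  6.39] yaw [-1.798e+02 -1.000e-01  2.800e+00]
{"translation":[0.0, 0.0, 0.9],"rot":[-0.1, 0.0, 0.0]},
{"translation":[0.0, 0.0, 0.9],"rot":[0.0, 0.0, 0.0]},
{"translation":[-0.1, 0.1, 1.0],"rot":[-0.1, -0.1, -0.1]},
-- [47.72 17.51  3.59]
```

View pics/sider111.png

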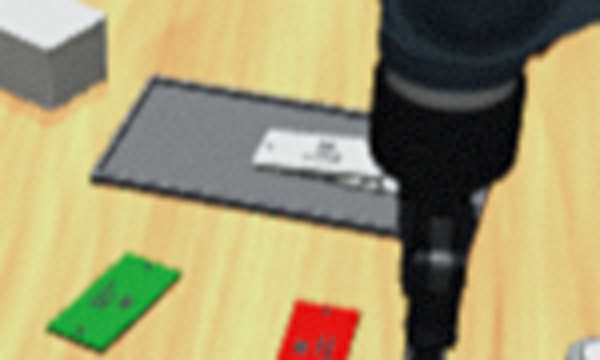

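The placed plate at (320,155) in the crop lies shingled on the first. Now grasping plate B.

>>> {"fn": "jog_arm", "kwargs": {
  "commands": [
    {"translation":[0,0,1.0],"rot":[0,0,0]},
    {"translation":[-0.1,0,0.9],"rot":[0,0,0]},
    {"translation":[0,0,0.9],"rot":[0,0,0]},
    {"translation":[0,0,0],"rot":[0,0,0]},
    {"translation":[0,0,0],"rot":[0,0,0]}
  ]
}}

```text
t: 12.52
tool_pos: [0.4763, 0.1762, 0.0348]
orientation: [-3.139, 0.0, 0.049]
contact_force: [-0.4, 0.2, -0.3]
finger_gap: 0.07
finger_force: 0.0
```

>>> {"fn": "jog_arm", "kwargs": {
  "commands": [
    {"translation":[0,0,0],"rot":[0,0,0]},
    {"translation":[0,0,0],"rot":[0,0,0]},
    {"translation":[0,0,0],"rot":[0,0,0]},
    {"translation":[0,0,0],"rot":[0,0,0]}
  ],
  "claw": 4.2
}}

```text
t: 13.02
tool_pos: [0.4769, 0.1762, 0.0356]
orientation: [-3.139, -0.001, 0.049]
contact_force: [-1.1, -0.1, 5.6]
finger_gap: 0.044
finger_force: 61.5
```

>>> {"fn": "jog_arm", "kwargs": {
  "commands": [
    {"translation":[0,0,0],"rot":[0,0,0]},
    {"translation":[0,0,-1],"rot":[0,0,0]},
    {"translation":[0,0,-3],"rot":[0,0,0]},
    {"translation":[0,0,-4],"rot":[0,0,0]},
    {"translation":[0,0,-3],"rot":[0,0,0]}
  ]
}}

```text
t: 13.65
tool_pos: [0.4763, 0.1759, 0.1466]
orientation: [-3.139, -0.001, 0.049]
contact_force: [0.4, -0.2, -0.0]
finger_gap: 0.0438
finger_force: 61.3
```

>>> {"fn": "jog_arm", "kwargs": {
  "commands": [
    {"translation":[0,0,0],"rot":[0,0,0]},
    {"translation":[0,0,0],"rot":[0,0,0]}
  ]
}}

```text
t: 13.9
tool_pos: [0.4754, 0.1757, 0.1438]
orientation: [-3.139, 0.002, 0.049]
contact_force: [-0.3, -0.7, -1.1]
finger_gap: 0.044
finger_force: 61.3
```

```bash
python3 - <<'E'
from h import *
for n in ("scene","side"):
    im,d=eyes.capture(n); W=cloud(n,d)
    s=robot.state();D=W-s["tool_pos"]
    L=Ro.from_euler('xyz',s["orientation"]).inv().apply(D.reshape(-1,3)).reshape(D.shape)
    p=(d>0)&(abs(L[...,0])<.065)&(abs(L[...,0])>.02)&(abs(L[...,1])<.03)&(L[...,2]>-.01)&(L[...,2]<.03)
    A=L[p]; print(n,len(A),A.min(0).round(4),A.max(0).round(4),np.polyfit(A[:,0],A[:,2],1).round(4))
    q=(d>0)&(W[...,0]>.40)&(W[...,0]<.74)&(W[...,1]<-.12)&(W[...,1]>-.3)&(W[...,2]>.007)&(W[...,2]<.03)
    # bright plate pixels in the tray
    q&=im.min(-1)>(110 if n=="scene" else 170)
    A=W[q]; u=np.array([np.cos(np.radians(-9.5)),np.sin(np.radians(-9.5))]); a=(A[:,:2]-[.486,-.1885])@u; b=(A[:,:2]-[.486,-.1885])@[-u[1],u[0]]
    print(n,q.sum(),np.percentile(a,[1,99]).round(3),np.percentile(b,[2,98]).round(3))
    for lo in np.arange(-.06,.13,.02):
        z=A[(a>lo)&(a<=lo+.02)]
        if len(z)>5: print(round(lo+.01,2),len(z),np.median(z[:,2]).round(4))
    if n=="side": save("s3",cv2.resize(im[100:250,200:350],None,fx=3.5,fy=3.5,interpolation=cv2.INTER_CUBIC))
E
```

```text
scene 202 [-0.0509 -0.0228  0.0019] [0.0534 0.0243 0.0124] [0.0076 0.0053]
scene 593 [-0.046  0.114] [-0.023  0.021]
-0.05 19 0.0095
-0.03 64 0.0103
-0.01 55 0.0095
0.01 42 0.0116
0.03 90 0.0173
0.05 86 0.0158
0.07 71 0.0135
0.09 98 0.0118
0.11 68 0.0106
side 414 [-0.0497 -0.0258  0.0029] [0.0503 0.0239 0.013 ] [0.0015 0.0063]
side 215 [0.031 0.114] [-0.023  0.021]
0.03 25 0.0175
0.05 52 0.0157
0.07 45 0.0137
0.09 56 0.0123
0.11 37 0.0105
```

View pics/s3.png

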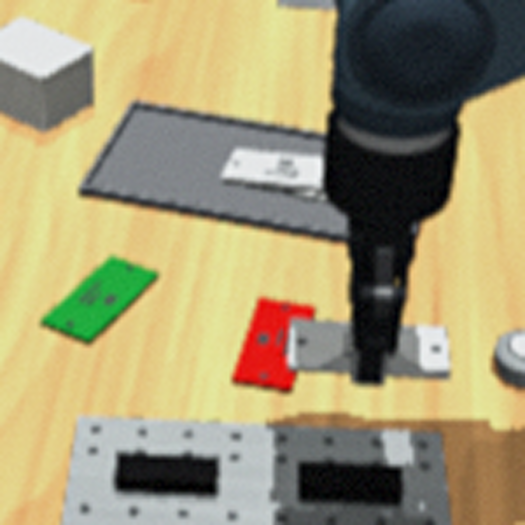

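Plate B is held at (365,350) in the crop. Plate A's far end is 115 mm along the row, so its offset is about 65 mm, with a slope of about 5°. Carrying B to its place at (0.615, -0.211).

```bash
python3 - <<'E'
from h import *
plan([((.6153,-.2112,.09),-9.5,5.3,10)])
E
```

```text
t 14.0 tcp [47.5  17.57 14.31] yaw [-179.9    0.2    2.8]
{"translation":[1.2, 3.9, 0.5],"rot":[0.0, -0.5, 1.2]},
{"translation":[1.3, 3.9, 0.5],"rot":[0.1, -0.5, 1.2]},
{"translation":[1.4, 3.9, 0.5],"rot":[0.0, -0.5, 1.2]},
{"translation":[1.5, 3.9, 0.5],"rot":[0.1, -0.5, 1.2]},
{"translation":[1.5, 3.8, 0.5],"rot":[0.0, -0.5, 1.3]},
{"translation":[1.6, 3.8, 0.4],"rot":[0.1, -0.5, 1.2]},
{"translation":[1.7, 3.7, 0.4],"rot":[0.0, -0.5, 1.3]},
{"translation":[1.8, 3.7, 0.4],"rot":[0.1, -0.5, 1.2]},
{"translation":[1.9, 3.7, 0.4],"rot":[0.0, -0.5, 1.3]},
{"translation":[2.1, 3.6, 0.4],"rot":[0.1, -0.6, 1.2]},
-- [ 61.55 -21.09   8.95]
```

>>> {"fn": "jog_arm", "kwargs": {
  "commands": [
    {"translation":[1.2,3.9,0.5],"rot":[0,-0.5,1.2]},
    {"translation":[1.3,3.9,0.5],"rot":[0.1,-0.5,1.2]},
    {"translation":[1.4,3.9,0.5],"rot":[0,-0.5,1.2]},
    {"translation":[1.5,3.9,0.5],"rot":[0.1,-0.5,1.2]},
    {"translation":[1.5,3.8,0.5],"rot":[0,-0.5,1.3]}
  ]
}}

```text
t: 14.62
tool_pos: [0.5457, -0.0188, 0.1162]
orientation: [-3.137, 0.047, -0.058]
contact_force: [1.2, 0.1, -0.7]
finger_gap: 0.044
finger_force: 61.3
```

>>> {"fn": "jog_arm", "kwargs": {
  "commands": [
    {"translation":[1.6,3.8,0.4],"rot":[0.1,-0.5,1.2]},
    {"translation":[1.7,3.7,0.4],"rot":[0,-0.5,1.3]},
    {"translation":[1.8,3.7,0.4],"rot":[0.1,-0.5,1.2]},
    {"translation":[1.9,3.7,0.4],"rot":[0,-0.5,1.3]},
    {"translation":[2.1,3.6,0.4],"rot":[0.1,-0.6,1.2]}
  ]
}}

```text
t: 15.25
tool_pos: [0.6163, -0.2116, 0.0894]
orientation: [-3.139, 0.093, -0.166]
contact_force: [-0.4, -0.2, -0.4]
finger_gap: 0.044
finger_force: 61.4
```

>>> {"fn": "jog_arm", "kwargs": {
  "commands": [
    {"translation":[0,0,0],"rot":[0,0,0]},
    {"translation":[0,0,0],"rot":[0,0,0]},
    {"translation":[0,0,0],"rot":[0,0,0]},
    {"translation":[0,0,0],"rot":[0,0,0]}
  ]
}}

```text
t: 15.75
tool_pos: [0.6167, -0.2098, 0.0916]
orientation: [-3.14, 0.09, -0.164]
contact_force: [-0.5, 0.1, -0.2]
finger_gap: 0.044
finger_force: 61.4
```

```bash
python3 - <<'E'
from h import *
plan([((.6153,-.2112,.032),-9.5,5.3,3)])
E
```

```text
t 15.75 tcp [ 61.67 -20.98   9.16] yaw [-179.9    5.2   -9.4]
{"translation":[0.1, 0.1, 2.0],"rot":[0.0, 0.0, 0.0]},
{"translation":[0.2, 0.0, 2.0],"rot":[-0.1, -0.1, 0.0]},
{"translation":[0.1, 0.1, 1.9],"rot":[0.0, 0.0, 0.1]},
-- [ 61.5  -21.14   3.25]
```

>>> {"fn": "jog_arm", "kwargs": {
  "commands": [
    {"translation":[0.1,0.1,2.0],"rot":[0,0,0]},
    {"translation":[0.2,0,2.0],"rot":[0,0,0]},
    {"translation":[0.1,0,1.9],"rot":[0,0,0]},
    {"translation":[0,0,0],"rot":[0,0,0]},
    {"translation":[0,0,0],"rot":[0,0,0]}
  ]
}}

```text
t: 16.38
tool_pos: [0.6156, -0.2116, 0.0325]
orientation: [-3.14, 0.09, -0.165]
contact_force: [-0.0, 0.2, -0.4]
finger_gap: 0.0439
finger_force: 61.4
```

```bash
python3 - <<'E'
from h import *
plan([((.6153,-.2112,.0225),-9.5,5.3,3)])
E
```

```text
t 16.38 tcp [ 61.56 -21.16   3.25] yaw [-179.9    5.1   -9.5]
{"translation":[0.0, 0.0, 0.3],"rot":[0.0, -0.1, 0.0]},
{"translation":[0.0, 0.0, 0.3],"rot":[0.0, 0.0, 0.0]},
{"translation":[0.1, 0.0, 0.4],"rot":[-0.1, -0.1, 0.0]},
-- [ 61.57 -21.16   2.24]
```

>>> {"fn": "jog_arm", "kwargs": {
  "commands": [
    {"translation":[0,0,0.3],"rot":[0,0,0]},
    {"translation":[0,0,0.3],"rot":[0,0,0]},
    {"translation":[0.1,0,0.4],"rot":[0,0,0]},
    {"translation":[0,0,0],"rot":[0,0,0]},
    {"translation":[0,0,0],"rot":[0,0,0]}
  ]
}}

```text
t: 17.0
tool_pos: [0.6155, -0.2114, 0.0224]
orientation: [-3.14, 0.09, -0.165]
contact_force: [0.1, 0.2, -1.3]
finger_gap: 0.0442
finger_force: 61.4
```

>>> {"fn": "jog_arm", "kwargs": {
  "commands": [
    {"translation":[0,0,0],"rot":[0,0,0]},
    {"translation":[0,0,0],"rot":[0,0,0]},
    {"translation":[0,0,0],"rot":[0,0,0]},
    {"translation":[0,0,0],"rot":[0,0,0]}
  ],
  "claw": 6.5
}}

```text
t: 17.5
tool_pos: [0.6155, -0.2114, 0.0225]
orientation: [-3.14, 0.09, -0.165]
contact_force: [-0.7, -0.7, 0.1]
finger_gap: 0.0651
finger_force: 0.0
```

>>> {"fn": "jog_arm", "kwargs": {
  "commands": [
    {"translation":[0,0,-2],"rot":[0,0,0]},
    {"translation":[0,0,-4],"rot":[0,0,0]},
    {"translation":[0,0,-5],"rot":[0,0,0]},
    {"translation":[0,0,-3],"rot":[0,0,0]}
  ]
}}

```text
t: 18.0
tool_pos: [0.6294, -0.2145, 0.1669]
orientation: [3.142, 0.084, -0.165]
contact_force: [-0.1, 0.5, 0.1]
finger_gap: 0.0651
finger_force: 0.0
```

>>> {"fn": "jog_arm", "kwargs": {
  "commands": [
    {"translation":[-1,-5,0],"rot":[0,0,0]},
    {"translation":[-1,-5,0],"rot":[0,0,0]},
    {"translation":[-1,-5,0],"rot":[0,0,0]},
    {"translation":[-1,-5,0],"rot":[0,0,0]},
    {"translation":[-1,-5,0],"rot":[0,0,0]}
  ]
}}

```text
t: 18.62
tool_pos: [0.6202, 0.0427, 0.1687]
orientation: [-3.14, 0.088, -0.165]
contact_force: [1.3, 0.6, -0.0]
finger_gap: 0.0651
finger_force: 0.0
```

>>> {"fn": "jog_arm", "kwargs": {
  "commands": [
    {"translation":[0,-5,0],"rot":[0,0,0]},
    {"translation":[0,-5,0],"rot":[0,0,0]},
    {"translation":[0,-3,0],"rot":[0,0,0]},
    {"translation":[0,0,0],"rot":[0,0,0]},
    {"translation":[0,0,0],"rot":[0,0,0]}
  ]
}}

```text
t: 19.25
tool_pos: [0.6415, 0.1686, 0.1679]
orientation: [-3.14, 0.089, -0.166]
contact_force: [-0.6, 0.5, -0.3]
finger_gap: 0.0649
finger_force: 0.0
```

```bash
python3 - <<'E'
from h import *
for n in ("scene","side"):
    im,d=eyes.capture(n); W=cloud(n,d)
    q=(d>0)&(W[...,0]>.40)&(W[...,0]<.74)&(W[...,1]<-.12)&(W[...,1]>-.3)&(W[...,2]>.007)&(W[...,2]<.03)
    q&=im.min(-1)>(110 if n=="scene" else 150)
    A=W[q]; u=np.array([np.cos(np.radians(-9.5)),np.sin(np.radians(-9.5))]); a=(A[:,:2]-[.486,-.1885])@u; b=(A[:,:2]-[.486,-.1885])@[-u[1],u[0]]
    print(n,q.sum(),np.percentile(a,[1,99]).round(3))
    for lo in np.arange(-.06,.19,.01):
        k=(a>lo)&(a<=lo+.01)
        if k.sum()>5: print(round(lo+.005,3),k.sum(),np.median(A[k][:,2]).round(4),np.percentile(b[k],[3,97]).round(3))
    if n=="scene": save("fin",cv2.resize(im[160:280,80:210],None,fx=4,fy=4,interpolation=cv2.INTER_CUBIC))
E
```

```text
scene 952 [-0.045  0.179]
-0.045 23 0.0086 [-0.021  0.02 ]
-0.035 39 0.0095 [-0.022  0.021]
-0.025 33 0.0093 [-0.022  0.022]
-0.015 36 0.0093 [-0.02  0.02]
-0.005 26 0.0097 [-0.021  0.02 ]
0.005 31 0.0095 [-0.021  0.021]
0.015 18 0.0178 [-0.023  0.021]
0.025 47 0.018 [-0.022  0.02 ]
0.035 43 0.0168 [-0.022  0.02 ]
0.045 48 0.0163 [-0.022  0.02 ]
0.055 44 0.0153 [-0.024  0.02 ]
0.065 41 0.0143 [-0.024  0.018]
0.075 32 0.0134 [-0.023  0.018]
0.085 41 0.0183 [-0.023  0.02 ]
0.095 46 0.0173 [-0.022  0.02 ]
0.105 51 0.0169 [-0.023  0.019]
0.115 50 0.0154 [-0.024  0.018]
0.125 43 0.0151 [-0.023  0.02 ]
0.135 42 0.0138 [-0.022  0.021]
0.145 52 0.0131 [-0.024  0.02 ]
0.155 55 0.0124 [-0.022  0.018]
0.165 53 0.0113 [-0.022  0.019]
0.175 53 0.0106 [-0.023  0.019]
side 633 [-0.047  0.178]
-0.045 29 0.0099 [-0.021  0.024]
-0.035 26 0.0093 [-0.02  0.02]
-0.025 29 0.0091 [-0.019  0.022]
-0.015 26 0.0097 [-0.017  0.023]
-0.005 27 0.01 [-0.019  0.022]
0.005 27 0.0098 [-0.023  0.025]
0.015 28 0.0122 [-0.019  0.021]
0.025 30 0.0171 [-0.021  0.022]
0.035 36 0.0164 [-0.024  0.023]
0.045 26 0.0159 [-0.021  0.018]
0.055 28 0.0155 [-0.019  0.022]
0.065 27 0.0141 [-0.025  0.021]
0.075 25 0.0128 [-0.021  0.018]
0.085 35 0.0178 [-0.024  0.019]
0.095 25 0.0173 [-0.022  0.022]
0.105 27 0.0162 [-0.02   0.025]
0.115 28 0.0154 [-0.024  0.023]
0.125 26 0.0149 [-0.022  0.021]
0.135 24 0.0126 [-0.021  0.02 ]
0.145 26 0.0123 [-0.016  0.02 ]
0.155 27 0.0112 [-0.023  0.02 ]
0.165 26 0.0108 [-0.018  0.023]
0.175 24 0.0101 [-0.021  0.022]
```

View pics/fin.png

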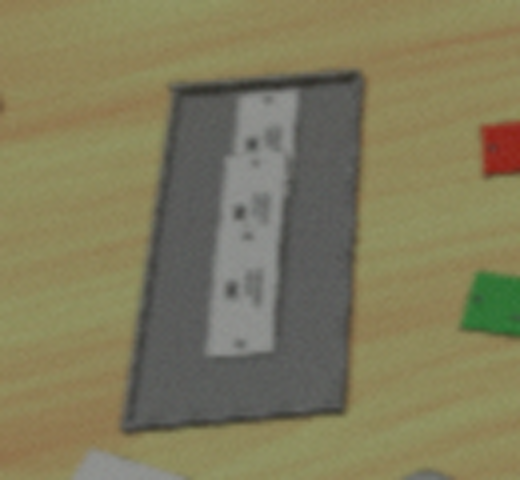

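The picture shows the three plates shingled in line down the tray, from (268,95) to (240,350), with spacings of about 65 mm and slopes of about 5°. The lateral offset is small and the first plate has not moved.

```bash
python3 -c "
from h import *
print(robot.hand_in())"
```

```text
the job is handed in; nothing more can be done
None
```

Both long plates are in the tray, shingled on from the first plate at about 65 mm spacing and about 5° slope by camera; the first plate shows no visible movement, and the job was handed in just after t = 19 s (no verdict was returned).

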